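# Shim the rocking butcher block

## Robot

A 7-joint arm with a two-finger parallel gripper is mounted at the origin on a cart in front of the work surface, level with it; the furniture and walls round the work are solid. World frame = base frame: x ahead of the robot, y to its left, z up, the work surface at z = 0. Lengths are in m, angles in rad, forces in N, time in s.
With the tool pointing down it reaches from about 0.35 to 0.9 m from the base axis. Payload 19.9 kg.
Tool frame: the origin (TCP) lies midway between the tips of the shut fingers; the grasp point (between the pads) lies 19 mm behind it; z points along the fingers, y is the line along which they close (so a half turn about z gives the same grasp; the last joint's range is limited). The gripper opens to 85 mm and grips with 20 to 120 N. Pads are 22 mm wide; open, the fingers measure 114 mm over their backs; the gripper's body (76 mm by 85 mm) begins 54 mm behind the grasp point. The pads swing forward as they close: fully open they stand 13 mm farther back than shut.
Start: joints at [1.075, 0.417, -0.01, 1.614, 0.005, 1.111, -0.053], TCP at [0.275, -0.561, 0.193] pointing down, gripper open.
Joint ranges: [-2.81, 2.81], [-0.39, 2.02], [-1.27, 1.25], [0.06, 2.57], [-1.19, 4.33], [0.19, 2], [-2.82, 2.82]. Speed limits (rad/s): [1.89, 1.89, 2.39, 2.39, 3.01, 3.01, 3.01].

## Interface

Orientations are given as a rotation vector (axis times angle).
In Python, from rig import arm gives the robot as it stands.
- The arm moves only by the shell command python3 steer.py 'ROWS'. ROWS is a JSON list of rows, 1 to 10 of them, each an object with the fields sx, sy, sz (the shift in shares of 1000 mm (1.0 is 1000 mm)), wx, wy, wz (a rotation vector in shares of pi rad (1.0 is pi rad)), aperture (the finger opening in m); a field left out counts as zero (the opening has to be given); each row is the pose to reach, as a shift and turn from the pose commanded when the command began, along the tool's axes at that moment; what a row does not reach only later rows make up. A row lasts 1/8 s, in which the tool goes at most 0.0625 m and 0.188 rad, less where a joint would pass 70% of its speed; a pose out of reach is approached as far as the arm can. The fingers move at their own pace and stop on an object; the grip force is fixed at half the most. Time passes only in rows, so rows that do not move let the fingers close. It prints the time, the measured TCP pose, the force, the opening and the grip force at its end. A shift or turn number past 1, either way, is cut back to 1. Input that does not fit is refused with a message, and nothing moves.
- arm.sense(): the state, without advancing time (a new reading comes with each control period).
- arm.read_camera(name): name is "scene" or "top" or "wrist"; returns the picture (400x640x3 uint8, red, green, blue); there is no depth.
- arm.camera_model(name): a dict with "vertical_fov" (degrees; the focal length in pixels is half the picture's height over the tangent of half this angle, whatever the lens; pixels are square), "cx", "cy" (the principal point, pixels), "R" (3x3) and "t" (3): a world point X has camera coordinates R X + t; the wrist camera has in their place "hand_eye" (4x4, takes a point from camera to tool coordinates, whose origin is the TCP and whose axes are the flange's). Camera axes: x right, y down, z forward; pixel columns grow to the right and rows downward; lengths in m; the calibration is good to about 2 mm. A picture is of the moment at which its call begins: read the wrist's pose just before it. camera_model takes no time and is no camera call.
- arm.finish_job(): hands the job in; it is judged then, once.
The state is a dict: "t": time; "joint_pos": joint angles; "joint_velocities": joint speeds; "joint_efforts": joint torques, N m; "ee_pos": TCP position; "ee_rot": TCP orientation; "ft_force": force on the tool from outside, world axes, zero at the start; "torque": the same for the moment, N m; "opening": finger opening in m; "finger_force": force on a finger pad.
Only numpy, scipy, OpenCV 4.12 (cv2) and the standard library are available. Lean on these libraries where they do the work, as an engineer would, in place of code of your own. Each camera call takes 0.05 s, during which the arm holds its last target. There are 200 camera calls.

## Task

The thick butcher block rocks because one of the two rubber feet under its right-hand end is worn down. Feel which right-hand corner gives by pressing down on them over the feet; then take the wooden shim by its grip and slide its thin end from the right into the gap between the worn foot and the block until it drags snugly against both, without lifting the block or pushing it out of place. Finish still gripping the shim at that depth, level, so that I can mark it for cutting, and leave the mug and the lemon alone.

Things in the scene. Friction and masses are not known exactly. Their poses are not given: they have to be found in the camera images.
- block: thick wooden butcher block, 200 (its x) x 240 (its y) x 34 mm, 1.2 to 1.8 kg, loose on four square black rubber feet. Origin: centre of its underside, 16 mm above the counter; x points away from the robot, y left: the right-hand end (by the sink) is at y = -120 mm. Feet: centres at x +-65, y +-103 mm. One right corner floats 4 to 7 mm above its worn foot. Keep pushes over the feet and under 15 N
- corner_front (a point): place to press: on the top of the block over the near right foot (block frame x -65, y -100, z 34 mm). Over the worn foot the block dips under 4 to 6 N until it meets the foot (it then gives about 3/4 of the gap here), and comes back by itself; over the sound foot it does not yield
- corner_back (a point): the like place over the far right foot (block frame x +65, y -100, z 34 mm)
- foot_1: one of the two right-hand rubber feet, 40 x 40 x 16 mm, fixed to the counter under the near or the far corner, square to the block, centre at block frame y -103 mm: it stands out 3 mm past the block's end. One right foot is sound and touches the block; the other's top is only 9 to 12 mm above the counter. Origin: under its middle at about counter level; its z says nothing of the wear
- foot_2: the other right-hand rubber foot, likewise
- shim: loose wooden wedge, 155 x 32 mm, 50 g. Origin: on its flat underside, below its grip; x points to the thin end. From x = 15 to 135 mm it thins evenly from 10 to 2 mm. Grip: upright block on the thick end, 30 mm along x, 22 mm across y, top 28 mm above the underside; pinch it across y from above. The heel ends at x = -20 mm. It will jam with its tip 30 to 75 mm past the block's end
- stoneware_mug: brown stoneware mug, 131 x 104 x 118 mm, on the counter in front of the sink: leave alone. Origin at its base
- lemon_1: lemon, 83 x 58 x 58 mm, lying on the counter between the shim and the mug: leave alone. Origin at its underside as built

How it is judged:
By the outcome, as a careful person would: the job done as asked, in the order asked, and still so for the second after the job is handed in, while the arm keeps its last pose, push and grip.
It also fails if it takes over 51 s, if anything falls off the work surface, if the arm or the gripper's body presses on something with over 40 N, if the wrist force passes 120 N, or if a joint passes its speed limit or range.

## Working session

There is one attempt and no reset: what is moved stays moved. The work goes in short steps, Python scripts to look and compute and a shell command to move; the robot and the scene stay as the last step left them, time stands still between calls to the robot, and variables do not carry over. Pictures are saved under pics/ and viewed, at most 10 in all, crops included, and the job is handed in when it is done.

```bash
ls; mkdir -p pics
python3 - <<'E'
from rig import arm
import cv2
s=arm.sense();print({k:(v if not hasattr(v,'round') else v) for k,v in s.items()})
for n in("scene","top","wrist"):
    m=arm.camera_model(n);print(n,m)
    cv2.imwrite(f"pics/{n}0.png",arm.read_camera(n)[:,:,::-1])
E
```

```text
pics
rig.py
steer.py
{'t': 0.0, 'joint_pos': array([ 1.0744931 ,  0.4179789 , -0.01033147,  1.61417462,  0.00468884,
        1.11069723, -0.05301532]), 'joint_velocities': array([-0.00185315, -0.00052765,  0.00035515, -0.00091654, -0.00052603,
       -0.00046037,  0.00152805]), 'joint_efforts': array([ 1.39197611e-03, -8.64444208e+01,  6.79762289e-01, -4.34904063e+01,
        1.93506276e-02,  7.19502612e-03, -1.22219035e-07]), 'ee_pos': array([ 0.27438554, -0.56110876,  0.19265691]), 'ee_rot': array([-3.05955502e+00, -7.08016392e-01,  5.43834770e-04]), 'ft_force': array([-0.28356308, -0.21648158,  0.057292  ]), 'torque': array([ 0.01695329, -0.04775533,  0.0403241 ]), 'finger_force': 0.0, 'opening': 0.08522623998620373}
scene {'vertical_fov': 53.22816301394272, 'cx': 319.34981972689224, 'cy': 191.88817369696227, 'R': array([[-0.75957377, -0.650214  , -0.01641503],
       [-0.38053893,  0.46472609, -0.79951222],
       [ 0.52748253, -0.60104195, -0.60042548]]), 't': array([0.41773871, 0.24229311, 1.08370367])}
top {'vertical_fov': 46.78776485902313, 'cx': 328.1325005830751, 'cy': 205.71845018730997, 'R': array([[-0.00831595, -0.99996262, -0.00236849],
       [-0.99073187,  0.00856027, -0.13556207],
       [ 0.13557728,  0.00121921, -0.99076602]]), 't': array([0.02549249, 0.51447321, 1.37241552])}
wrist {'vertical_fov': 70.91053808889292, 'cx': 317.16421128974554, 'cy': 199.54425786524854, 'hand_eye': array([[-6.30949898e-04, -9.50359574e-01, -3.11153149e-01,
         7.93035049e-02],
       [ 9.99999778e-01, -6.67005909e-04,  9.46702494e-06,
         3.28738993e-05],
       [-2.16538067e-04, -3.11153073e-01,  9.50359783e-01,
        -1.81210381e-01],
       [ 0.00000000e+00,  0.00000000e+00,  0.00000000e+00,
         1.00000000e+00]])}
```

View pics/scene0.png

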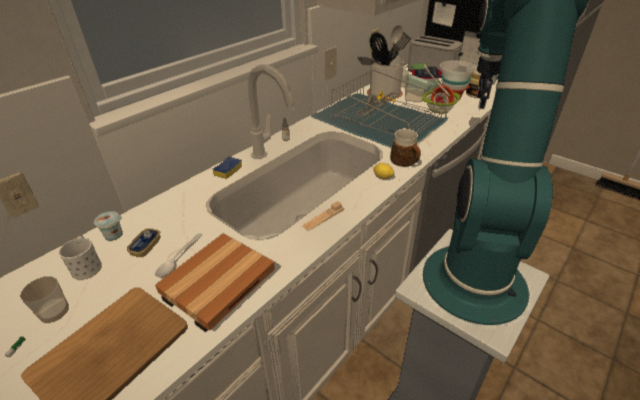

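View pics/top0.png

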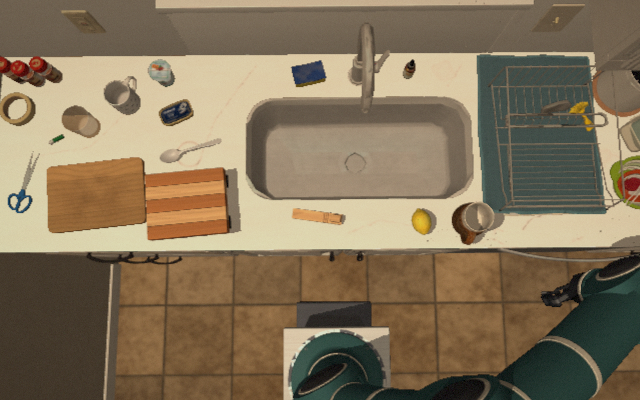

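The top view shows the striped block at about (145-230, 168-240), with black feet showing at its right end near (229,180) and (229,230). The shim is at (293-345, 208-224), with its grip at the right near (337,217) and its thin end to the left. The lemon is at (422,221) and the mug at (472,222).

```bash
cat > h.py <<'E'
import numpy as np,cv2
from rig import arm
from scipy.spatial.transform import Rotation as Ro
def model(n):
    m=arm.camera_model(n); f=200/np.tan(np.radians(m["vertical_fov"]/2))
    if n=="wrist":
        s=arm.sense();T=np.eye(4);T[:3,:3]=Ro.from_rotvec(s["ee_rot"]).as_matrix();T[:3,3]=s["ee_pos"]
        W=T@m["hand_eye"];R=W[:3,:3].T;t=-R@W[:3,3]
    else:R,t=np.array(m["R"]),np.array(m["t"])
    return f,m["cx"],m["cy"],R,t
def cast(M,uv,z):
    f,cx,cy,R,t=M;uv=np.atleast_2d(uv).astype(float)
    d=np.c_[(uv[:,0]-cx)/f,(uv[:,1]-cy)/f,np.ones(len(uv))]@R;c=-R.T@t
    return c+d*((z-c[2])/d[:,2])[:,None]
def proj(M,X):
    f,cx,cy,R,t=M;p=np.atleast_2d(X)@R.T+t
    return p[:,:2]/p[:,2:]*f+[cx,cy]
def tool(dw):  # world shift -> tool axes
    return Ro.from_rotvec(arm.sense()["ee_rot"]).as_matrix().T@np.array(dw)
E
python3 - <<'E'
from h import *
im=cv2.imread("pics/top0.png");M=model("top")
hsv=cv2.cvtColor(im,cv2.COLOR_BGR2HSV)
mask=((hsv[...,0]<22)&(hsv[...,1]>75)&(hsv[...,2]>80)).astype(np.uint8)
for name,(a,b,c,d),z in(("block",(147,160,240,246),.05),("shim",(285,200,355,232),.01)):
    mm=np.zeros_like(mask);mm[b:d,a:c]=mask[b:d,a:c]
    cs=max(cv2.findContours(mm,0,2)[0],key=cv2.contourArea)
    r=cv2.minAreaRect(cs);bx=cv2.boxPoints(r);print(name,r);X=cast(M,bx,z);print(np.c_[bx,X].round(3))
c1=cv2.resize(im[160:248,140:240],None,fx=4,fy=4,interpolation=2);c2=cv2.resize(im[195:235,280:360],None,fx=5,fy=5,interpolation=2)
o=np.zeros((352,800,3),np.uint8);o[:352,:400]=c1;o[:200,400:]=c2
cv2.imwrite("pics/c1.png",o)
E
```

```text
block ((185.9918212890625, 203.40985107421875), (66.9059066772461, 84.10770416259766), 84.80557250976562)
[[1.41082e+02 1.73902e+02 6.15000e-01 5.90000e-01 5.00000e-02]
 [2.24844e+02 1.66287e+02 6.37000e-01 3.35000e-01 5.00000e-02]
 [2.30902e+02 2.32918e+02 4.33000e-01 3.12000e-01 5.00000e-02]
 [1.47139e+02 2.40533e+02 4.12000e-01 5.62000e-01 5.00000e-02]]
shim ((316.79913330078125, 216.00656127929688), (51.01519012451172, 11.035669326782227), 7.594643592834473)
[[ 2.90786e+02  2.18105e+02  4.80000e-01  1.37000e-01  1.00000e-02]
 [ 2.92245e+02  2.07166e+02  5.15000e-01  1.32000e-01  1.00000e-02]
 [ 3.42812e+02  2.13908e+02  4.92000e-01 -2.40000e-02  1.00000e-02]
 [ 3.41354e+02  2.24847e+02  4.58000e-01 -1.90000e-02  1.00000e-02]]
```

View pics/c1.png

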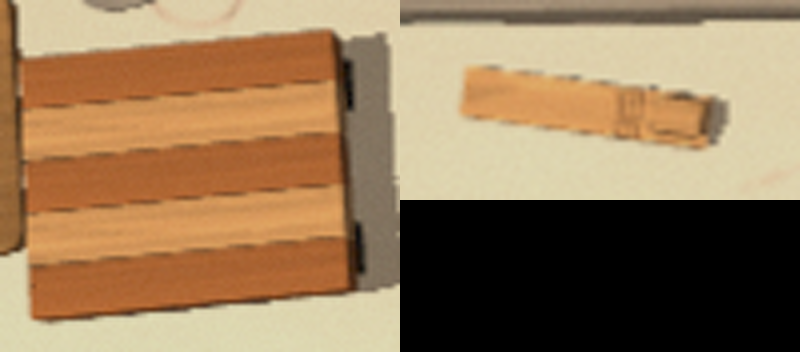

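The block's top corners are at about TL(145,174.5), TR(223.8,167.5), BR(228.8,232.5), BL(148,240), and the feet peek out at the right end. The shim lies with its tip at the left, (293,213), and its grip centre near (336,218).

```bash
cat >> h.py <<'E'
def bpose(C):  # C: world TL(far left),TR,BR,BL of top
    C=np.array(C)[:,:2];c=C.mean(0)
    x=(C[0]+C[1]-C[2]-C[3]);y=(C[0]+C[3]-C[1]-C[2])
    a=np.arctan2(x[1],x[0]);b=np.arctan2(-y[0],y[1]);return c,(a+b)/2,a,b
E
python3 - <<'E'
from h import *
M=model("top");C=cast(M,[[145,174.5],[223.8,167.5],[228.8,232.5],[148,240]],.05)
print(C.round(4),[np.linalg.norm(C[i,:2]-C[(i+1)%4,:2]).round(4) for i in range(4)])
c,th,a,b=bpose(C);print(c,th,a,b)
# feet visible edges
R=np.array([[np.cos(th),-np.sin(th)],[np.sin(th),np.cos(th)]])
for p in((-.065,-.1),(.065,-.1),(-.065,-.12),(.065,-.12)):
    w=c+R@p;print(p,w.round(4),tool(np.r_[w,.2]-arm.sense()["ee_pos"]).round(4))
g=cast(M,[[400/1,0]],.028)
# grip top: crop px (645..700, 95..137)/5+(280,195)
print("grip top",cast(M,[[280+675/5,195+116/5]],.028), "tip",cast(M,[[280+462/5,195+91/5]],.002),"heel",cast(M,[[280+706/5,195+122/5]],.01))
print(Ro.from_rotvec(arm.sense()["ee_rot"]).as_matrix().round(3))
E
```

```text
[[0.6133 0.5775 0.05  ]
 [0.6329 0.3381 0.05  ]
 [0.4344 0.3187 0.05  ]
 [0.414  0.5595 0.05  ]] [np.float64(0.2402), np.float64(0.1995), np.float64(0.2416), np.float64(0.2001)]
[0.5236639  0.44848581] 0.08839629258265755 0.09369464705990922 0.08309793810540587
(-0.065, -0.1) [0.4677 0.3431] [ 0.5709 -0.7275 -0.0065]
(0.065, -0.1) [0.5972 0.3546] [ 0.6923 -0.6809 -0.0066]
(-0.065, -0.12) [0.4695 0.3232] [ 0.5638 -0.7088 -0.0066]
(0.065, -0.12) [0.599  0.3347] [ 0.6851 -0.6622 -0.0066]
grip top [[ 0.47496279 -0.24324027  0.028     ]] tip [[ 0.49452972 -0.11625896  0.002     ]] heel [[ 0.47301755 -0.26560684  0.01      ]]
[[ 0.898  0.439 -0.   ]
 [ 0.439 -0.898  0.001]
 [-0.    -0.001 -1.   ]]
```

The rows are not in the units I measure in: turns go in shares of pi rad. I convert before sending: -1.204 rad / 3.1416 = -0.3832.

```bash
python3 steer.py '[{"sx":0.03, "sy":-0.038, "sz":-0.02, "aperture":0}, {"sx":0.07, "sy":-0.088, "sz":-0.03, "wz":-0.0477, "aperture":0}, {"sx":0.11, "sy":-0.138, "sz":-0.03, "wz":-0.0955, "aperture":0}, {"sx":0.15, "sy":-0.188, "sz":-0.03, "wz":-0.1432, "aperture":0}, {"sx":0.19, "sy":-0.238, "sz":-0.03, "wz":-0.191, "aperture":0}, {"sx":0.23, "sy":-0.288, "sz":-0.03, "wz":-0.2387, "aperture":0}, {"sx":0.27, "sy":-0.338, "sz":-0.03, "wz":-0.2865, "aperture":0}, {"sx":0.31, "sy":-0.388, "sz":-0.03, "wz":-0.3342, "aperture":0}, {"sx":0.345, "sy":-0.438, "sz":-0.03, "wz":-0.382, "aperture":0}, {"sx":0.38, "sy":-0.484, "sz":-0.03, "wz":-0.3832, "aperture":0}]'
python3 - <<'E'
from h import *
s=arm.sense();print(s['joint_pos'].round(2),s['opening'])
for w in((.4677,.3431,.12),(.5972,.3546,.12)):print(tool(np.array(w)-s['ee_pos']).round(4))
E
```

```text
t: 1.4
ee_pos: [0.4022, 0.037, 0.2235]
ee_rot: [2.118, 2.319, 0.0]
ft_force: [1.2, 0.0, -0.0]
opening: -0.0001
finger_force: 0.0
[ 0.48 -0.01 -0.64  2.07 -0.    1.08 -0.07] -5.3217450964827176e-05
[0.299  0.0928 0.1034]
[0.2987 0.2228 0.1035]
```

```bash
python3 steer.py '[{"sx":0.055, "sy":0.017, "aperture":0}, {"sx":0.11, "sy":0.034, "sz":0.02, "aperture":0}, {"sx":0.165, "sy":0.051, "sz":0.05, "aperture":0}, {"sx":0.22, "sy":0.068, "sz":0.08, "aperture":0}, {"sx":0.265, "sy":0.082, "sz":0.11, "aperture":0}, {"sx":0.29, "sy":0.091, "sz":0.135, "aperture":0}, {"sx":0.298, "sy":0.093, "sz":0.148, "aperture":0}, {"sx":0.298, "sy":0.093, "sz":0.148, "aperture":0}, {"sx":0.298, "sy":0.093, "sz":0.148, "aperture":0}]'
python3 - <<'E'
from h import *
M=model("wrist");s=arm.sense();im=arm.read_camera("wrist")[:,:,::-1];cv2.imwrite("pics/w1.png",im)
print(s['ee_pos'],s['ft_force'],s['t'])
c=np.array([.52366,.448486]);th=.0884;R=np.array([[np.cos(th),-np.sin(th)],[np.sin(th),np.cos(th)]])
for p in((.1,-.12),(-.1,-.12)):print(proj(M,np.r_[c+R@p,.05]))
print(proj(M,s['ee_pos']))
E
```

```text
t: 2.52
ee_pos: [0.4693, 0.3392, 0.0763]
ee_rot: [2.122, 2.315, 0.001]
ft_force: [-0.1, 0.4, 0.4]
opening: -0.0001
finger_force: 0.0
[0.46930994 0.33915219 0.07627733] [-0.09769079  0.42675235  0.40512328] 2.525
[[520.5521004  231.46170008]]
[[272.97562777 232.02355028]]
[[317.87315659 226.9652679 ]]
```

View pics/w1.png

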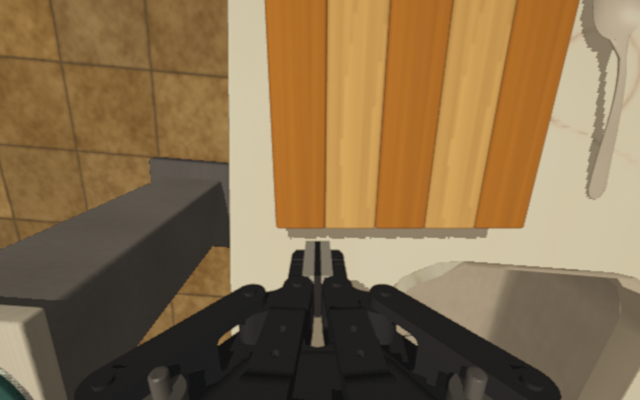

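The block's right edge runs along row 227 from (277,227) to (523,227). The shut fingertips at about (318,240) are just in front of its near corner region. The prediction agrees within about 4 mm, so I'll lower in small steps and read the force.

```bash
python3 steer.py '[{"sx":0.003, "sz":0.01, "aperture":0}, {"sx":0.004, "sz":0.018, "aperture":0}, {"sx":0.004, "sz":0.022, "aperture":0}, {"sx":0.004, "sz":0.022, "aperture":0}]'; python3 -c "
from h import *
s=arm.sense();print(s['ee_pos'],s['ft_force'])"
```

```text
t: 3.08
ee_pos: [0.4682, 0.344, 0.0529]
ee_rot: [-2.121, -2.317, 0.001]
ft_force: [0.2, -0.8, 0.0]
opening: -0.0001
finger_force: 0.0
[0.46819313 0.34399036 0.05292233] [ 0.21289451 -0.79537541  0.03839935]
```

```bash
P='import sys;from rig import arm;s=arm.sense();print(s["t"],s["ee_pos"].round(5),s["ft_force"].round(2))'; echo "$P">p.py
for i in 1; do python3 steer.py '[{"sz":0.001, "aperture":0}, {"sz":0.002, "aperture":0}, {"sz":0.002, "aperture":0}]' >/dev/null; python3 p.py; done
python3 steer.py '[{"sz":0.001, "aperture":0}, {"sz":0.001, "aperture":0}]' >/dev/null; python3 p.py
python3 steer.py '[{"sz":0.001, "aperture":0}, {"sz":0.001, "aperture":0}]' >/dev/null; python3 p.py
```

```text
3.45 [0.46842 0.3441  0.05132] [-1.07 -0.63  0.69]
3.7 [0.46835 0.34408 0.05023] [ 0.11 -0.84 -0.28]
3.95 [0.46836 0.34408 0.04922] [-0.56  0.62 -0.15]
```

```bash
python3 steer.py '[{"sz":0.001, "aperture":0}, {"sz":0.001, "aperture":0}]' >/dev/null; python3 p.py
python3 steer.py '[{"sz":0.001, "aperture":0}, {"sz":0.001, "aperture":0}]' >/dev/null; python3 p.py
```

```text
4.2 [0.46835 0.34407 0.0482 ] [ 0.15 -0.34  0.24]
4.45 [0.46836 0.34408 0.04723] [-0.74 -0.71 -0.01]
```

```bash
python3 steer.py '[{"sz":0.001, "aperture":0}, {"sz":0.001, "aperture":0}]' >/dev/null; python3 p.py
python3 steer.py '[{"sz":0.001, "aperture":0}, {"sz":0.001, "aperture":0}]' >/dev/null; python3 p.py
python3 - <<'E'
from h import *
cv2.imwrite("pics/w2.png",arm.read_camera("wrist")[:,:,::-1])
im=arm.read_camera("scene")[:,:,::-1];cv2.imwrite("pics/s2f.png",im);cv2.imwrite("pics/s2.png",cv2.resize(im[220:340,140:300],None,fx=5,fy=5))
E
```

```text
4.7 [0.46836 0.34406 0.0462 ] [ 0.15 -0.67 -0.53]
4.95 [0.46834 0.34407 0.04522] [ 0.32 -0.1   0.42]
```

View pics/s2.png

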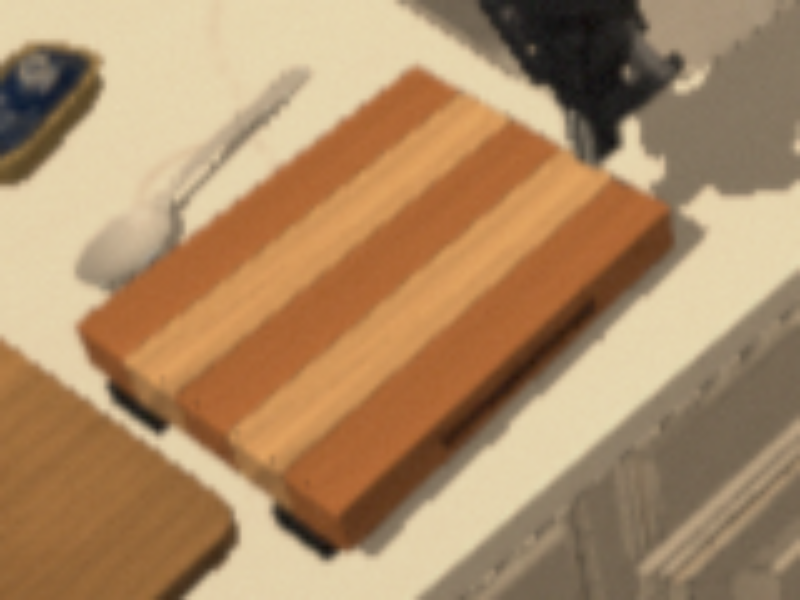

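The gripper has come down just beyond the block's right end, with the fingertip hidden behind the edge at about full-image (257,252), and not on top of the block. I'll cross-check the block pose and the TCP in all three views.

Run:
```python
from h import *
S=model("scene");c=np.array([.52366,.448486]);th=.0884;R=np.array([[np.cos(th),-np.sin(th)],[np.sin(th),np.cos(th)]])
W=np.array([np.r_[c+R@p,.05] for p in((.1,.12),(.1,-.12),(-.1,-.12),(-.1,.12))])
seen=np.array([[80,325],[418,66],[672,210],[340,520]])/5+[140,220]
print(proj(S,W).round(1),seen);C=cast(S,seen,.05);print(C.round(4),bpose(C))
print([np.linalg.norm(C[i,:2]-C[(i+1)%4,:2]).round(4) for i in range(4)])
s=arm.sense();print("tcp",s['ee_pos'],proj(S,s['ee_pos']),s['joint_pos'].round(3))
M=model("wrist");X=s['ee_pos']
Rt=Ro.from_rotvec(s['ee_rot']).as_matrix()
for o in((0,0,0),(.011,0,0),(-.011,0,0),(.011,0,-.019),(0,0,-.019)):print(o,proj(M,X+Rt@np.array(o)).round(1),proj(S,X+Rt@np.array(o)).round(1))
```

```text
[[155.2 283.8]
 [223.6 231.7]
 [274.9 259.9]
 [208.1 321.9]] [[156.  285. ]
 [223.6 233.2]
 [274.4 262. ]
 [208.  324. ]]
[[0.6077 0.5777 0.05  ]
 [0.6286 0.3421 0.05  ]
 [0.43   0.3266 0.05  ]
 [0.4091 0.5628 0.05  ]] (array([0.5188442 , 0.45231541]), np.float64(0.08247925096912481), np.float64(0.076371920559534), np.float64(0.08858658137871564))
[np.float64(0.2366), np.float64(0.1991), np.float64(0.2372), np.float64(0.1991)]
tcp [0.4683877  0.34410897 0.04528968] [[260.20173372 260.22046472]] [-0.171  0.621 -0.681  1.822  0.496  0.877 -0.999]
(0, 0, 0) [[317.9 227. ]] [[260.2 260.2]]
(0.011, 0, 0) [[317.9 212.3]] [[257.5 262.7]]
(-0.011, 0, 0) [[317.9 241.2]] [[262.9 257.8]]
(0.011, 0, -0.019) [[317.9 223.1]] [[256.7 257.8]]
(0, 0, -0.019) [[317.9 239. ]] [[259.5 255.4]]
```

View pics/w2.png

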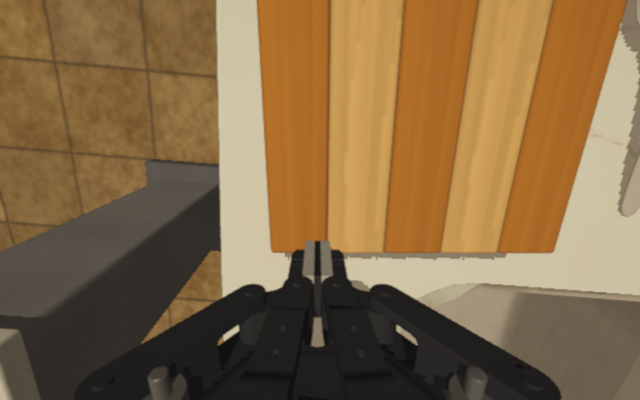

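In the wrist view the shut tips' upper end is at (318,240) and the block edge is along row 252, so the tips seem to overlap the block. I'll zoom in on the scene view to settle it.

```bash
python3 -c "
import cv2
a=cv2.imread('pics/s2f.png')[215:275,220:300];cv2.imwrite('pics/s3.png',cv2.resize(a,None,fx=10,fy=10,interpolation=0))"
```

```text
(no output)
```

View pics/s3.png

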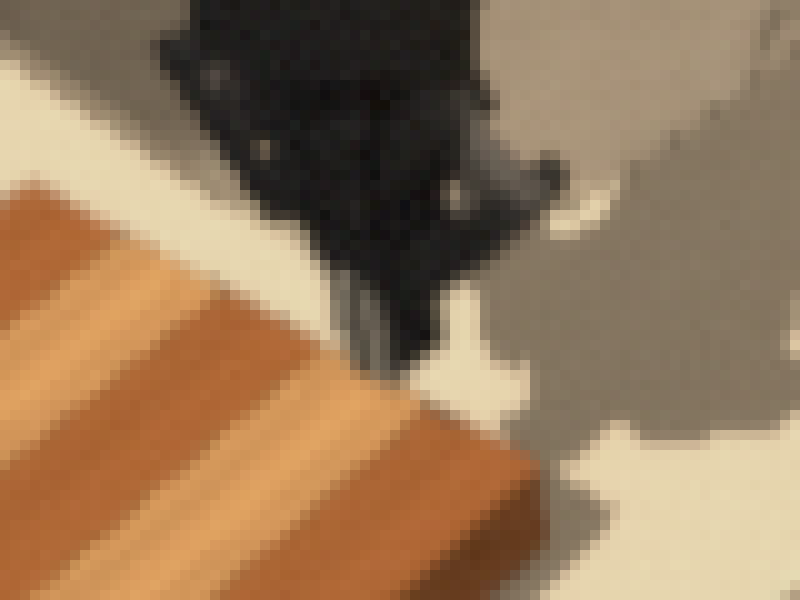

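The finger looks cut off by the block's edge line at full-image (255-261, 252), so it may be beyond the end. I'll raise it clear of the block and triangulate the tip.

```bash
python3 - <<'E'
from h import *
M=model("wrist");C=cast(M,[[554,252],[272,252]],.05);print("wrist block TR,BR",C.round(4),np.linalg.norm(C[0]-C[1]))
E
python3 steer.py '[{"sz":-0.03, "aperture":0}, {"sz":-0.06, "aperture":0}, {"sz":-0.06, "aperture":0}, {"sz":-0.06, "aperture":0}]'
python3 - <<'E'
from h import *
S=model("scene");s=arm.sense();X=s['ee_pos'];Rt=Ro.from_rotvec(s['ee_rot']).as_matrix()
im=arm.read_camera("scene")[:,:,::-1];cv2.imwrite('pics/s4f.png',im)
cv2.imwrite('pics/s4.png',cv2.resize(im[205:265,220:300],None,fx=10,fy=10,interpolation=0))
for o in((0,0,0),(.011,0,0),(-.011,0,0),(0,0,-.03),(-.02,0,0)):print(o,((proj(S,X+Rt@np.array(o))-[220,205])*10).round(0))
E
```

```text
wrist block TR,BR [[0.6355 0.3416 0.05  ]
 [0.4377 0.3243 0.05  ]] 0.1985423518333363
t: 5.55
ee_pos: [0.4683, 0.3438, 0.1048]
ee_rot: [2.122, 2.317, -0.001]
ft_force: [-0.7, -0.0, 0.0]
opening: -0.0001
finger_force: 0.0
(0, 0, 0) [[380. 396.]]
(0.011, 0, 0) [[351. 420.]]
(-0.011, 0, 0) [[408. 372.]]
(0, 0, -0.03) [[367. 313.]]
(-0.02, 0, 0) [[430. 352.]]
```

View pics/s4.png

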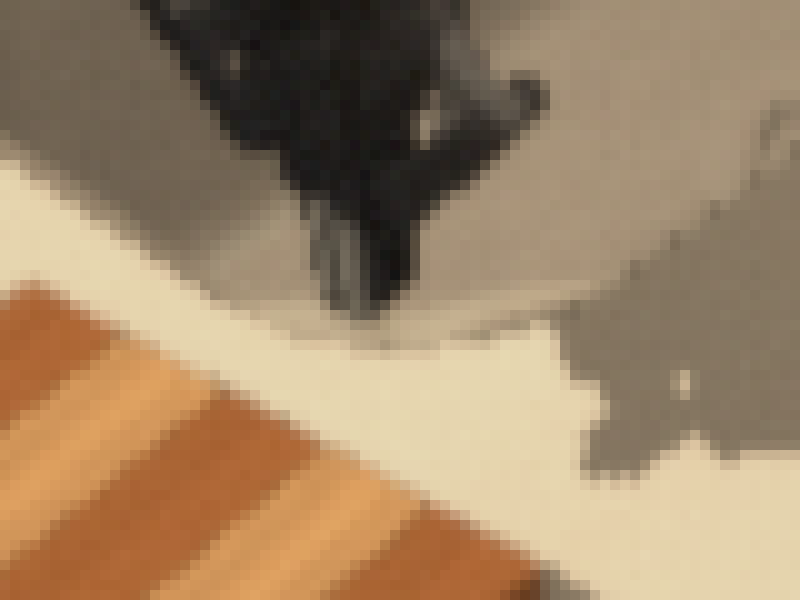

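The shut tip's bottom is at crop (365,315), which is about 36 mm above the reported TCP with no sideways offset, and the wrist view agrees. So it was hovering over the block without touching, and contact should come at TCP z of about 0.015-0.02. I'll go down in small steps.

```bash
python3 steer.py '[{"sz":0.04, "aperture":0}, {"sz":0.07, "aperture":0}, {"sz":0.076, "aperture":0}, {"sz":0.076, "aperture":0}]' >/dev/null; python3 p.py
python3 steer.py '[{"sz":0.001, "aperture":0}, {"sz":0.002, "aperture":0}]' >/dev/null; python3 p.py
python3 steer.py '[{"sz":0.001, "aperture":0}, {"sz":0.002, "aperture":0}]' >/dev/null; python3 p.py
```

```text
6.1 [0.46821 0.34433 0.02939] [ 0.77 -0.26 -0.22]
6.35 [0.46884 0.34432 0.02806] [0.32 0.04 0.42]
6.6 [0.46846 0.3441  0.0254 ] [ 0.26  0.57 -0.93]
```

```bash
python3 steer.py '[{"sz":0.001, "aperture":0}, {"sz":0.002, "aperture":0}]' >/dev/null; python3 p.py
python3 steer.py '[{"sz":0.001, "aperture":0}, {"sz":0.002, "aperture":0}]' >/dev/null; python3 p.py
python3 steer.py '[{"sz":0.001, "aperture":0}, {"sz":0.002, "aperture":0}]' >/dev/null; python3 p.py
```

```text
6.85 [0.46836 0.34412 0.02321] [-0.4  -0.78 -0.43]
7.1 [0.46837 0.34413 0.02122] [-1.59  0.24 -0.06]
7.35 [0.46838 0.3441  0.01922] [ 0.13 -0.34 -0.  ]
```

```bash
python3 steer.py '[{"sz":0.001, "aperture":0}, {"sz":0.001, "aperture":0}]' >/dev/null; python3 p.py
python3 steer.py '[{"sz":0.001, "aperture":0}, {"sz":0.001, "aperture":0}]' >/dev/null; python3 p.py
python3 steer.py '[{"sz":0.001, "aperture":0}, {"sz":0.001, "aperture":0}]' >/dev/null; python3 p.py
python3 steer.py '[{"sz":0.001, "aperture":0}, {"sz":0.001, "aperture":0}]' >/dev/null; python3 p.py
```

```text
7.6 [0.46837 0.3441  0.01823] [ 0.28  0.98 -0.21]
7.85 [0.46835 0.34411 0.01724] [0.46 0.27 1.27]
8.1 [0.46836 0.34407 0.01622] [-0.43 -0.43  0.22]
8.35 [0.46835 0.34408 0.01523] [ 0.24  0.43 -0.61]
```

```bash
python3 steer.py '[{"sz":0.001, "aperture":0}, {"sz":0.001, "aperture":0}]' >/dev/null; python3 p.py
python3 steer.py '[{"sz":0.001, "aperture":0}, {"sz":0.001, "aperture":0}]' >/dev/null; python3 p.py
python3 steer.py '[{"sz":0.001, "aperture":0}, {"sz":0.001, "aperture":0}]' >/dev/null; python3 p.py
```

```text
8.6 [0.46836 0.34406 0.01423] [0.77 1.3  0.6 ]
8.85 [0.46835 0.34406 0.01322] [-0.45  0.43 -0.31]
9.1 [0.46835 0.3441  0.01222] [ 0.29 -0.45 -0.69]
```

Run:
```python
from h import *
S=model("scene");Mw=model("wrist");s=arm.sense();X=s['ee_pos'];Rt=Ro.from_rotvec(s['ee_rot']).as_matrix()
im=arm.read_camera("scene")[:,:,::-1];cv2.imwrite('pics/s5f.png',im)
w=arm.read_camera("wrist")[:,:,::-1];cv2.imwrite('pics/w5.png',w)
h=cv2.cvtColor(im,cv2.COLOR_BGR2HSV)
for r in range(240,268):print(r,''.join('W' if h[r,c,1]>120 else ('#' if h[r,c,2]<60 else ('s' if h[r,c,1]<45 and h[r,c,2]<140 else '.')) for c in range(236,290)))
print(proj(S,X))
# triangulate tip from s4 & wrist (tool frame), pose then: same rot, z=.1048
X4=np.array([.4683,.3438,.1048])
def ray(M,uv):
    f,cx,cy,R,t=M;d=R.T@np.array([(uv[0]-cx)/f,(uv[1]-cy)/f,1]);return -R.T@t,d/np.linalg.norm(d)
a,d=ray(S,(256.,237));b,e=ray(Mw,(318,240));b=b-X+X4
k=np.linalg.lstsq(np.c_[d,-e],b-a,rcond=None)[0];p,q=a+k[0]*d,b+k[1]*e
print("tool frame tip",Rt.T@(p-X4),Rt.T@(q-X4))
```

```text
240 .........######################..s....................
241 W.........####################..s......s..............
242 WWW........###################..s.ss...s#.............
243 WWWWW......##################....s...s..#.............
244 WWWWWWW.....##################...###..................
245 WWWWWWWWW....#################...####s................
246 WWWWWWWWWWW.....##############ss######................
247 WWWWWWWWWWWWW....####################.................
248 WWWWWWWWWWWWWW...###################..................
249 WWWWWWWWWWWWWWWW..#################...................
250 WWWWWWWWWWWWWWWWWW###############.....................
251 WWWWWWWWWWWWWWWWWW...##########.......................
252 WWWWWWWWWWWWWWWWWW....#########.......................
253 WWWWWWWWWWWWWWWWWW.....######.........................
254 WWWWWWWWWWWWWWWWWWW.....#####.........................
255 WWWWWWWWWWWWWWWWWWW.....#####.........................
256 WWWWWWWWWWWWWWWWWWW.....#####.........................
257 WWWWWWWWWWWWWWWWWWW.....#####.........................
258 WWWWWWWWWWWWWWWWWWWW....###W#WWWW.....................
259 WWWWWWWWWWWWWWWWWWWW.....##WWWWWWWW...................
260 WWWWWWWWWWWWWWWWWWWWW....#WWWWWWWWWWW.................
261 WWWWWWWWWWWWWWWWWWWWWWW..WWWWWWWWWWWWW................
262 WWWWWWWWWWWWWWWWWWWWWWWWWWWWWWWWWWWWWW................
263 WWWWWWWWWWWWWWWWWWWWWWWWWWWWWWWWWWWWWW................
264 WWWWWWWWWWWWWWWWWWWWWWWWWWWWWWWWWWWWWW................
265 WWWWWWWWWWWWWWWWWWWWWWWWWWWWWWWWWWWWWW................
266 WWWWWWWWWWWWWWWWWWWWWWWWWWWWWWWWWWWWWW................
267 WWWWWWWWWWWWWWWWWWWWWWWWWWWWWWWWWWWWWW................
[[261.45697233 268.46078715]]
tool frame tip [ 0.00306893 -0.00037278 -0.03010567] [ 4.45900691e-03  1.42688825e-05 -2.94190645e-02]
```

The text mask shows the finger in front of the block's top, with its tip at (259,261), so it is above the block and about to touch. I'll keep going down.

```bash
python3 steer.py '[{"sz":0.001, "aperture":0}, {"sz":0.001, "aperture":0}]' >/dev/null; python3 p.py
python3 steer.py '[{"sz":0.001, "aperture":0}, {"sz":0.001, "aperture":0}]' >/dev/null; python3 p.py
python3 steer.py '[{"sz":0.001, "aperture":0}, {"sz":0.001, "aperture":0}]' >/dev/null; python3 p.py
```

```text
9.45 [0.46853 0.34417 0.01208] [-4.12 -5.38 17.05]
9.7 [0.46859 0.34417 0.01195] [ -9.71 -10.35  35.66]
9.95 [0.46869 0.34418 0.01184] [-13.81 -15.97  52.7 ]
```

The front corner does not yield at all and the force rose hard, so that foot is sound. My chained steps overshot the 15 N limit. I'll lift off at once, move to the far corner, and press there one small step at a time.

```bash
python3 steer.py '[{"sz":-0.015, "aperture":0}, {"sy":0.05, "sz":-0.015, "aperture":0}, {"sy":0.1, "sz":-0.015, "aperture":0}, {"sy":0.13, "sz":-0.013, "aperture":0}, {"sy":0.13, "sz":-0.007, "aperture":0}, {"sy":0.13, "sz":-0.005, "aperture":0}, {"sy":0.13, "sz":-0.005, "aperture":0}]' >/dev/null; python3 p.py
python3 - <<'E'
from h import *
for n in("scene","top"):cv2.imwrite(f'pics/{n}6.png',arm.read_camera(n)[:,:,::-1])
s=arm.sense();S=model("scene")
w=np.array([.5972,.3546,.014]);print("to target",tool(w-s['ee_pos']).round(4))
a,b=cv2.imread('pics/s5f.png'),cv2.imread('pics/scene6.png')
# block shift check: left half of block in scene
r=np.s_[280:335,150:235];g=lambda i:np.float32(cv2.cvtColor(i[r],cv2.COLOR_BGR2GRAY))
for i in('scene0','s5f'):print(i,cv2.phaseCorrelate(g(cv2.imread(f'pics/{i}.png')),g(b)))
E
```

```text
10.825 [0.59702 0.35571 0.01431] [-0.49  0.15  0.5 ]
to target [-0.0011 -0.0004  0.0007]
scene0 ((0.0008157585299244374, -0.0005189676648065245), 1.0028639897593745)
s5f ((0.03980151949586741, -0.0373553209413231), 0.9967311332843922)
```

```bash
python3 steer.py '[{"sz":0.001, "aperture":0}, {"sz":0.0015, "aperture":0}, {"sz":0.0015, "aperture":0}]' >/dev/null; python3 p.py
```

```text
11.3 [0.59783 0.3555  0.01276] [ 0.35  0.65 -0.01]
```

```bash
python3 steer.py '[{"sz":0.0007, "aperture":0}, {"sz":0.0007, "aperture":0}]' >/dev/null; python3 p.py
```

```text
11.55 [0.5979  0.35558 0.01216] [-0.78 -0.47  1.86]
```

```bash
python3 steer.py '[{"sz":0.0005, "aperture":0}, {"sz":0.0005, "aperture":0}]' >/dev/null; python3 p.py
```

```text
11.8 [0.59805 0.35552 0.01176] [-0.8  -1.24  4.48]
```

```bash
python3 steer.py '[{"sz":0.0005, "aperture":0}, {"sz":0.0005, "aperture":0}]' >/dev/null; python3 p.py
```

```text
12.05 [0.59818 0.35541 0.01121] [ 1.76 -1.84  5.26]
```

```bash
python3 steer.py '[{"sz":0.0005, "aperture":0}, {"sz":0.0005, "aperture":0}]' >/dev/null; python3 p.py
```

```text
12.3 [0.59831 0.35538 0.01077] [ 0.9  -2.68  5.27]
```

It gives at a steady 5.3 N, so the far right corner is over the worn foot. I'll follow it to the bottom to measure the gap.

```bash
python3 steer.py '[{"sz":0.0006, "aperture":0}, {"sz":0.0012, "aperture":0}, {"sz":0.0012, "aperture":0}]' >/dev/null; python3 p.py
```

```text
12.675 [0.5986  0.35522 0.00965] [ 2.73 -3.24  6.62]
```

```bash
python3 steer.py '[{"sz":0.0004, "aperture":0}, {"sz":0.0004, "aperture":0}]' >/dev/null; python3 p.py
```

```text
12.925 [0.59872 0.35515 0.00932] [ 3.03 -3.29  7.01]
```

```bash
python3 steer.py '[{"sz":0.0004, "aperture":0}, {"sz":0.0004, "aperture":0}]' >/dev/null; python3 p.py
```

```text
13.175 [0.59879 0.35513 0.00894] [ 3.38 -2.82  7.46]
```

```bash
python3 steer.py '[{"sz":0.0005, "aperture":0}, {"sz":0.0005, "aperture":0}]' >/dev/null; python3 p.py
```

```text
13.425 [0.59891 0.35506 0.00859] [ 3.4  -4.6   8.38]
```

```bash
python3 steer.py '[{"sz":0.0004, "aperture":0}, {"sz":0.0004, "aperture":0}]' >/dev/null; python3 p.py
```

```text
13.675 [0.59899 0.35505 0.0085 ] [ 1.59 -5.14 11.7 ]
```

It bottoms at 3.5 mm of dip, so the gap is about 4.7 mm, the foot top is about 11.3 mm up, and the jam should come with the tip about 40 mm in. Now I'll lift off and go above the shim.

The rows are not in the units I measure in: turns go in shares of pi rad. I convert before sending: 0.23 rad / 3.1416 = 0.0732.

```bash
python3 steer.py '[{"sz":-0.03, "aperture":0}, {"sx":-0.05, "sy":-0.022, "sz":-0.05, "wz":0.0159, "aperture":0.05}, {"sx":-0.1, "sy":-0.044, "sz":-0.055, "wz":0.0318, "aperture":0.05}, {"sx":-0.155, "sy":-0.068, "sz":-0.055, "wz":0.0477, "aperture":0.05}, {"sx":-0.21, "sy":-0.092, "sz":-0.055, "wz":0.0637, "aperture":0.05}, {"sx":-0.265, "sy":-0.116, "sz":-0.055, "wz":0.0732, "aperture":0.05}, {"sx":-0.32, "sy":-0.142, "sz":-0.055, "wz":0.0732, "aperture":0.05}, {"sx":-0.343, "sy":-0.152, "sz":-0.055, "wz":0.0732, "aperture":0.05}, {"sx":-0.343, "sy":-0.152, "sz":-0.055, "wz":0.0732, "aperture":0.05}]'
python3 - <<'E'
from h import *
T=model("top")
print("grip top from top cam",cast(T,[[335,218.2]],.028),"heel",cast(T,[[341.2,219.4]],.01),"tip",cast(T,[[292.4,213.2]],.002))
M=model("wrist");s=arm.sense();w=arm.read_camera("wrist")[:,:,::-1];cv2.imwrite('pics/w7.png',w);print(s['ee_pos'],s['t'])
h=cv2.cvtColor(w,cv2.COLOR_BGR2HSV);m=((h[...,0]>5)&(h[...,0]<22)&(h[...,1]>75)&(h[...,2]>90)).astype(np.uint8)
m[:,:230]=0
n,l,st,c=cv2.connectedComponentsWithStats(m)
for i in range(1,n):
    if st[i,4]>300:
        k=cv2.findContours((l==i).astype(np.uint8),0,2)[0][0];r=cv2.minAreaRect(k);b=cv2.boxPoints(r);print(st[i],r);print(np.c_[b,cast(M,b,.006)].round(3))
E
```

```text
t: 14.8
ee_pos: [0.476, -0.0013, 0.0626]
ee_rot: [2.376, 2.055, -0.001]
ft_force: [0.1, 0.6, 0.2]
opening: 0.05
finger_force: 0.0
grip top from top cam [[0.47705317 0.00052338 0.028     ]] heel [[ 0.47513236 -0.01881558  0.01      ]] tip [[0.49666942 0.13250243 0.002     ]]
[ 0.4759915  -0.00133851  0.06256432] 14.8
[ 301   29   42  197 7723] ((321.4999694824219, 126.99998474121094), (195.99996948242188, 40.99999237060547), 90.0)
[[ 3.01e+02  2.90e+01  4.83e-01  1.34e-01  6.00e-03]
 [ 3.42e+02  2.90e+01  5.13e-01  1.30e-01  6.00e-03]
 [ 3.42e+02  2.25e+02  4.95e-01 -2.70e-02  6.00e-03]
 [ 3.01e+02  2.25e+02  4.58e-01 -2.20e-02  6.00e-03]]
```

View pics/w7.png

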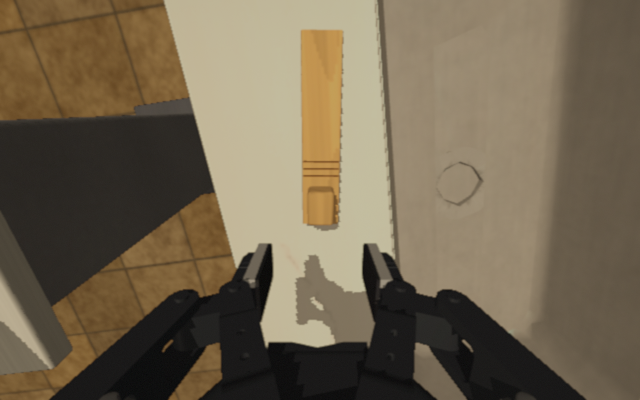

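The shim is upright in the view, with its tip edge at row 30 (columns 301-342) and its grip top at about columns 307-335, rows 188-224. It is aligned with the tool x axis and about 3 mm to +y.

Run:
```python
from h import *
M=model("wrist");s=arm.sense()
w=cv2.imread('pics/w7.png')
g=cast(M,[[321,190],[321,222],[321,206]],.028);tip=cast(M,[[321.5,29.5]],.001)[0]
print("grip back/front/mid",g.round(4),"len",np.linalg.norm(g[0]-g[1]),"tip",tip.round(4))
d=tip[:2]-g[2,:2];print("grip->tip",np.linalg.norm(d),"yaw",np.degrees(np.arctan2(d[1],d[0])))
R=Ro.from_rotvec(s['ee_rot']).as_matrix();print("tool x yaw",np.degrees(np.arctan2(R[1,0],R[0,0])))
print("tool delta mid",tool(np.r_[g[2,:2],-.025]-s['ee_pos']).round(4),"tip-135",(tip[:2]-.135*d/np.linalg.norm(d)).round(4))
# brightness profile down column through grip
print([tuple(int(v) for v in w[r,316:326].mean(0)) for r in range(180,232,3)])
```

```text
grip back/front/mid [[ 0.4815  0.0165  0.028 ]
 [ 0.4777 -0.0109  0.028 ]
 [ 0.4796  0.003   0.028 ]] len 0.02765743814008027 tip [0.4988 0.1342 0.001 ]
grip->tip 0.1325904377445175 yaw 81.68654656077739
tool x yaw 81.7908596814061
tool delta mid [0.0032 0.0027 0.0877] tip-135 [0.4793 0.0006]
[(77, 144, 190), (78, 144, 190), (63, 119, 161), (53, 102, 140), (66, 125, 169), (77, 143, 188), (77, 143, 188), (77, 142, 188), (76, 142, 187), (76, 142, 187), (76, 141, 186), (75, 140, 186), (75, 140, 185), (75, 140, 185), (75, 139, 185), (82, 113, 138), (102, 125, 137), (152, 181, 190)]
```

```bash
python3 steer.py '[{"sx":0.002, "sy":0.003, "sz":0.03, "aperture":0.05}, {"sx":0.002, "sy":0.003, "sz":0.06, "aperture":0.05}, {"sx":0.002, "sy":0.003, "sz":0.075, "aperture":0.05}, {"sx":0.002, "sy":0.003, "sz":0.083, "aperture":0.05}, {"sx":0.002, "sy":0.003, "sz":0.0865, "aperture":0.05}, {"sx":0.002, "sy":0.003, "sz":0.0865, "aperture":0.05}]' ; python3 p.py
```

```text
t: 15.6
ee_pos: [0.4802, 0.0021, -0.0234]
ee_rot: [2.373, 2.058, 0.001]
ft_force: [-0.4, 0.2, 0.5]
opening: 0.0501
finger_force: 0.0
15.6 [ 0.48019  0.00214 -0.02341] [-0.44  0.18  0.46]
```

```bash
python3 steer.py '[{"sz":0.0008, "aperture":0.035}, {"sz":0.0008, "aperture":0.02}, {"sz":0.0008, "aperture":0.01}, {"sz":0.0008, "aperture":0.0}, {"sz":0.0008, "aperture":0.0}]' ; python3 p.py
```

```text
t: 16.23
ee_pos: [0.4801, 0.0019, -0.0241]
ee_rot: [2.373, 2.058, 0.0]
ft_force: [-2.9, -1.4, 10.2]
opening: 0.0205
finger_force: 58.7
16.225 [ 0.48014  0.00192 -0.02405] [-2.92 -1.42 10.17]
```

Scaled: -0.03 rad / 3.1416 = -0.0095.

```bash
python3 steer.py '[{"sz":-0.015, "aperture":0}, {"sx":0.02, "sy":0.012, "sz":-0.035, "wz":-0.0095, "aperture":0}, {"sx":0.06, "sy":0.035, "sz":-0.035, "wz":-0.0255, "aperture":0}, {"sx":0.1, "sy":0.058, "sz":-0.035, "wz":-0.0414, "aperture":0}, {"sx":0.14, "sy":0.081, "sz":-0.035, "wz":-0.0573, "aperture":0}, {"sx":0.175, "sy":0.102, "sz":-0.035, "wz":-0.0729, "aperture":0}, {"sx":0.189, "sy":0.11, "sz":-0.035, "wz":-0.0729, "aperture":0}, {"sx":0.189, "sy":0.11, "sz":-0.035, "wz":-0.0729, "aperture":0}, {"sx":0.189, "sy":0.11, "sz":-0.035, "wz":-0.0729, "aperture":0}]'
python3 - <<'E'
from h import *
M=model("wrist");s=arm.sense();w=arm.read_camera("wrist")[:,:,::-1];cv2.imwrite('pics/w8.png',w)
h=cv2.cvtColor(w,cv2.COLOR_BGR2HSV);m=((h[...,0]>5)&(h[...,0]<22)&(h[...,1]>75)&(h[...,2]>90)).astype(np.uint8);m[:,:230]=0
for r in range(0,240,12):
    c=np.flatnonzero(m[r,260:380]);print(r,(c.min()+260,c.max()+260,len(c)) if len(c) else None,end=' ')
z=s['ee_pos'][2]+.0241;R=Ro.from_rotvec(s['ee_rot']).as_matrix()
print(s['ee_pos'],s['ft_force'],s['opening'],np.degrees(np.arctan2(R[1,0],R[0,0])),np.degrees(np.arcsin(R[2,0])))
X=lambda o:s['ee_pos']+R@np.array(o)
print("expected tip corners",proj(M,X((.135,.016,.0241-.002))),proj(M,X((.135,-.016,.0241-.002))))
im=arm.read_camera("scene")[:,:,::-1];cv2.imwrite('pics/s8.png',im)
E=np.array([.60105,.3377]);u=np.array([-.0874,.9962]);d=s['ee_pos'][:2]-E;print("along",d@u,"lateral",d@np.array([.9962,.0874]))
E
```

```text
t: 17.35
ee_pos: [0.615, 0.1721, 0.0105]
ee_rot: [2.124, 2.314, -0.001]
ft_force: [-0.7, -0.1, -0.8]
opening: 0.0208
finger_force: 59.3
0 (np.int64(282), np.int64(351), 70) 12 (np.int64(283), np.int64(349), 67) 24 (np.int64(283), np.int64(349), 67) 36 (np.int64(284), np.int64(349), 66) 48 (np.int64(284), np.int64(349), 66) 60 (np.int64(284), np.int64(349), 66) 72 (np.int64(285), np.int64(377), 71) 84 (np.int64(285), np.int64(375), 85) 96 (np.int64(285), np.int64(348), 64) 108 (np.int64(285), np.int64(348), 64) 120 (np.int64(286), np.int64(347), 62) 132 (np.int64(286), np.int64(347), 62) 144 (np.int64(286), np.int64(347), 62) 156 (np.int64(286), np.int64(347), 62) 168 (np.int64(286), np.int64(346), 61) 180 (np.int64(287), np.int64(346), 60) 192 (np.int64(287), np.int64(346), 60) 204 (np.int64(287), np.int64(346), 60) 216 (np.int64(281), np.int64(345), 59) 228 (np.int64(280), np.int64(345), 58) [0.61501346 0.17214252 0.01051497] [-0.74295074 -0.06887867 -0.80871495] 0.020773787929592995 94.90739843219367 -0.04468267506116999
expected tip corners [[343.3731706   14.47082256]] [[292.30118798  14.51397419]]
along -0.1661487652295283 lateral -0.0005593295412493086
```

Run:
```python
from h import *
M=model("wrist");s=arm.sense();R=Ro.from_rotvec(s['ee_rot']).as_matrix();X=lambda o:s['ee_pos']+R@np.array(o)
for x in(.135,.1,.06,.03):
    t=min(.01,.01-(x-.015)/15)
    print(x,proj(M,X((x,.016,-.0241-t))).round(1),proj(M,X((x,-.016,-.0241-t))).round(1))
S=model("scene");a,b=cv2.imread('pics/scene0.png'),cv2.imread('pics/s8.png')
for nm,o in dict(tipL=(.135,-.016,-.0241),tipR=(.135,.016,-.0241),heel=(-.02,-.016,-.0241)).items():print(nm,proj(S,X(o)))
h=cv2.cvtColor(b,cv2.COLOR_BGR2HSV)
for r in range(196,246):print(r,''.join('W' if h[r,c,1]>100 and h[r,c,2]>90 else ('#' if h[r,c,2]<60 else '.') for c in range(215,310)))
```

```text
0.135 [[352.6 -18.3]] [[283.5 -18.3]]
0.1 [[350.4  64.1]] [[285.7  64.1]]
0.06 [[348.2 146.4]] [[287.8 146.5]]
0.03 [[346.8 201.4]] [[289.2 201.4]]
tipL [[242.89429719 236.48677435]]
tipR [[235.24333618 232.3280226 ]]
heel [[276.78126597 209.22917197]]
196 ..............................................#########.#.#....................................
197 ..............................................###########......................................
198 .................................................#####.#.......................................
199 .................................................#######.......................................
200 .................................................######........................................
201 .................................................####...##.....................................
202 .................................................##..W...##....................................
203 .................................................#.WWW...##....................................
204 ...........................................
[... 3452 characters left out ...]

239 WWWWWWWWWWWWWWWWWWWW...........................................................................
240 WWWWWWWWWWWWWWWWWWWWW..........................................................................
241 WWWWWWWWWWWWWWWWWWWWWWW........................................................................
242 WWWWWWWWWWWWWWWWWWWWWWWWW......................................................................
243 WWWWWWWWWWWWWWWWWWWWWWWWWWW....................................................................
244 WWWWWWWWWWWWWWWWWWWWWWWWWWWWW..................................................................
245 WWWWWWWWWWWWWWWWWWWWWWWWWWWWWWW................................................................
```

The shim is held square and level at the expected place, with the scene tip corner at (244,236) against a prediction of (243,236.5). I'll lower it to the gap height and approach.

```bash
python3 steer.py '[{"sy":0.001, "sz":0.01, "aperture":0}, {"sx":0.005, "sy":0.001, "sz":0.018, "aperture":0}, {"sx":0.015, "sy":0.001, "sz":0.022, "aperture":0}, {"sx":0.022, "sy":0.001, "sz":0.022, "aperture":0}, {"sx":0.022, "sy":0.001, "sz":0.022, "aperture":0}]' >/dev/null; python3 p.py
python3 - <<'E'
from h import *
b=arm.read_camera("scene")[:,:,::-1];cv2.imwrite('pics/s9.png',b);M=model("wrist");w=arm.read_camera("wrist")[:,:,::-1];cv2.imwrite('pics/w9.png',w)
h=cv2.cvtColor(w,cv2.COLOR_BGR2HSV);m=((h[...,0]>5)&(h[...,0]<22)&(h[...,1]>75)&(h[...,2]>90))
for r in range(0,60,6):print(r,''.join('W' if v else '.' for v in m[r,::8]))
s=arm.sense();R=Ro.from_rotvec(s['ee_rot']).as_matrix();E=np.array([.60105,.3377]);u=np.array([-.0874,.9962]);d=s['ee_pos'][:2]-E;print("along",d@u+.135,"lat",d@np.array([.9962,.0874]),R[2,0])
E
```

```text
18.075 [ 0.61439  0.19683 -0.01144] [ 0.51  0.96 -0.09]
0 .W..................................WWWWWWWW....................................
6 ..W.................................WWWWWWWW....................................
12 ...............W....................WWWWWWWW....................................
18 ....................................WWWWWWWW....................................
24 ..........W.........................WWWWWWWW....................................
30 .....W...W..........................WWWWWWWW....................................
36 ....................................WWWWWWWW....................................
42 .....W..W...........................WWWWWWWW....................................
48 ....................................WWWWWWWW....................................
54 ....................................WWWWWWWW....................................
along -0.007693268784987911 lat 0.001202259392963921 -6.209580160932779e-05
```

```bash
python3 steer.py '[{"sx":0.003, "aperture":0}, {"sx":0.006, "aperture":0}, {"sx":0.009, "aperture":0}, {"sx":0.009, "aperture":0}]' >/dev/null; python3 p.py
```

```text
18.675 [ 0.61371  0.20493 -0.01161] [-0.2  -0.25  0.06]
```

```bash
python3 steer.py '[{"sx":0.003, "aperture":0}, {"sx":0.006, "aperture":0}, {"sx":0.006, "aperture":0}]' >/dev/null; python3 p.py
```

```text
19.05 [ 0.6132   0.21091 -0.01159] [-0.05  0.31 -1.3 ]
```

```bash
python3 steer.py '[{"sx":0.004, "aperture":0}, {"sx":0.008, "aperture":0}, {"sx":0.012, "aperture":0}, {"sx":0.012, "aperture":0}]' >/dev/null; python3 p.py
```

```text
19.55 [ 0.6121   0.22306 -0.01159] [ 0.15  0.66 -0.36]
```

```bash
python3 steer.py '[{"aperture":0}]' >/dev/null; python3 p.py;python3 steer.py '[{"aperture":0}]' >/dev/null; python3 p.py
python3 - <<'E'
from h import *
S=model("scene");s=arm.sense();R=Ro.from_rotvec(s['ee_rot']).as_matrix();b=arm.read_camera("scene")[:,:,::-1];cv2.imwrite('pics/s10.png',b)
a=cv2.imread('pics/scene0.png');r=np.s_[280:335,150:235];g=lambda i:np.float32(cv2.cvtColor(i[r],cv2.COLOR_BGR2GRAY));print(cv2.phaseCorrelate(g(a),g(b)))
cv2.imwrite('pics/s10c.png',cv2.resize(b[200:260,210:290],None,fx=10,fy=10,interpolation=0))
E=np.array([.60105,.3377]);u=np.array([-.0874,.9962]);d=s['ee_pos'][:2]-E;print("along",d@u+.135,"lat",d@np.array([.9962,.0874]),R[2,0])
E
```

```text
19.675 [ 0.61224  0.22239 -0.01166] [ 0.02  1.03 -0.46]
19.8 [ 0.61232  0.22227 -0.01163] [-0.49  0.68 -0.04]
((0.004134085635541851, 0.0014680249876306561), 0.9979624863907143)
along 0.019028113718969078 lat 0.0011393513802666181 -3.669398286757078e-05
```

View pics/s10c.png

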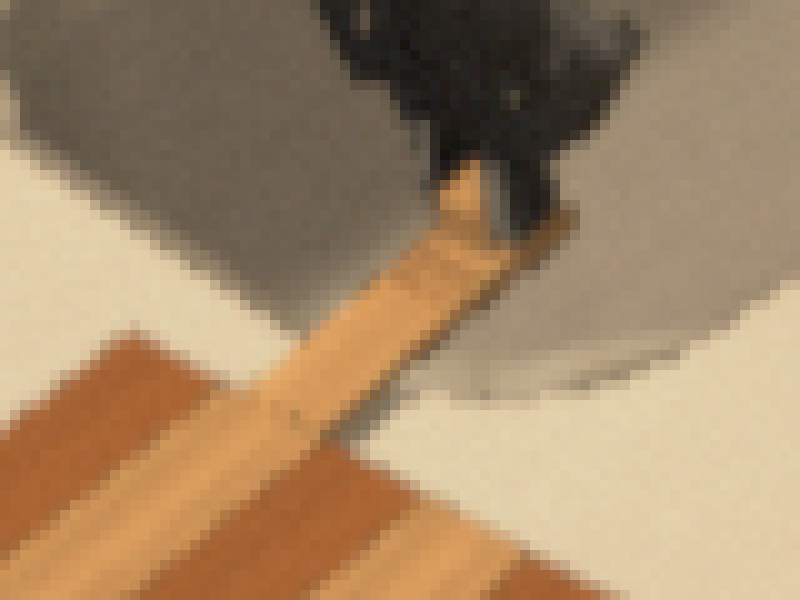

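The shim passes under the block's right end at crop (260-330, 400-440), in line with the far foot, and the block has not moved. Now I'll lower it gently onto the foot.

```bash
python3 steer.py '[{"sz":0.0005, "aperture":0}, {"sz":0.0005, "aperture":0}]' >/dev/null; python3 p.py
```

```text
20.1 [ 0.61225  0.22244 -0.01215] [ 1.14 -0.14 -0.1 ]
```

```bash
python3 steer.py '[{"sz":0.0003, "aperture":0}, {"sz":0.0003, "aperture":0}]' >/dev/null; python3 p.py
```

```text
20.35 [ 0.61223  0.22249 -0.01244] [-0.35  0.43 -0.91]
```

```bash
python3 steer.py '[{"sz":0.0003, "aperture":0}, {"sz":0.0003, "aperture":0}]' >/dev/null; python3 p.py
```

```text
20.6 [ 0.61225  0.22252 -0.01269] [ 0.52  1.21 -0.86]
```

```bash
python3 steer.py '[{"sz":0.0003, "aperture":0}, {"sz":0.0003, "aperture":0}]' >/dev/null; python3 -c "
from rig import arm
s=arm.sense();print(s['t'],s['ee_pos'],s['ft_force'],s['torque'])"
```

```text
20.85 [ 0.6122624   0.22246963 -0.01301579] [-0.53473215 -1.0442128   0.98176336] [0.04253433 0.02526555 0.00449346]
```

```bash
echo 'from rig import arm;s=arm.sense();print(s["t"],s["ee_pos"].round(5),s["ft_force"].round(2),s["torque"].round(3),s["ee_rot"].round(4))'>p.py; python3 steer.py '[{"sz":0.0003, "aperture":0}, {"sz":0.0003, "aperture":0}]' >/dev/null; python3 p.py
```

```text
21.1 [ 0.6123   0.22242 -0.01329] [ 0.35 -2.02  1.35] [-0.076 -0.014  0.024] [-2.1229 -2.3158 -0.    ]
```

```bash
python3 steer.py '[{"sz":0.0003, "aperture":0}, {"sz":0.0003, "aperture":0}]' >/dev/null; python3 p.py
```

```text
21.35 [ 0.61233  0.22243 -0.01359] [-0.1  -1.53  1.1 ] [-0.127  0.068 -0.011] [2.1228e+00 2.3158e+00 1.0000e-04]
```

```bash
python3 steer.py '[{"sz":0.0003, "aperture":0}, {"sz":0.0003, "aperture":0}]' >/dev/null; python3 p.py
```

```text
21.6 [ 0.61229  0.22242 -0.01391] [ 0.14 -2.12  2.09] [-0.223 -0.031  0.003] [ 2.1228  2.3159 -0.    ]
```

The shim touched the foot at TCP z of about -0.0131, so the foot top is near 11 mm and the gap near 5 mm. I'll ease up to light contact and slide in.

```bash
python3 steer.py '[{"sz":-0.0006, "aperture":0}, {"sx":0.003, "sz":-0.0007, "aperture":0}, {"sx":0.006, "sz":-0.0007, "aperture":0}, {"sx":0.009, "sz":-0.0007, "aperture":0}, {"sx":0.012, "sz":-0.0007, "aperture":0}, {"sx":0.012, "sz":-0.0007, "aperture":0}]' >/dev/null; python3 p.py
```

```text
22.35 [ 0.61109  0.23503 -0.01317] [0.47 0.41 0.81] [ 0.301 -0.001 -0.023] [-2.1219e+00 -2.3162e+00 -5.0000e-04]
```

```bash
python3 steer.py '[{"sx":0.002, "aperture":0}, {"sx":0.004, "aperture":0}, {"sx":0.004, "aperture":0}]' >/dev/null; python3 p.py
```

```text
22.725 [ 0.61081  0.23874 -0.01321] [ 0.45  0.44 -0.15] [ 0.268 -0.044  0.002] [-2.1223e+00 -2.3160e+00 -4.0000e-04]
```

```bash
python3 steer.py '[{"sx":0.002, "aperture":0}, {"sx":0.003, "aperture":0}, {"sx":0.003, "aperture":0}]' >/dev/null; python3 p.py
```

```text
23.1 [ 0.61057  0.24164 -0.0132 ] [0.12 0.64 0.99] [ 0.107 -0.011 -0.012] [-2.1224e+00 -2.3159e+00 -3.0000e-04]
```

```bash
python3 steer.py '[{"sx":0.001, "aperture":0}, {"sx":0.002, "aperture":0}, {"sx":0.002, "aperture":0}]' >/dev/null; python3 p.py
```

```text
23.475 [ 0.61041  0.24358 -0.0132 ] [-0.63 -0.35  0.93] [ 0.068 -0.034  0.001] [-2.1225e+00 -2.3159e+00 -2.0000e-04]
```

```bash
python3 steer.py '[{"sx":0.001, "aperture":0}, {"sx":0.002, "aperture":0}, {"sx":0.002, "aperture":0}]' >/dev/null; python3 p.py
```

```text
23.85 [ 0.61022  0.24559 -0.01321] [ 0.67 -1.01  1.32] [ 0.016 -0.043  0.   ] [-2.1225e+00 -2.3159e+00 -2.0000e-04]
```

```bash
python3 steer.py '[{"sx":0.001, "aperture":0}, {"sx":0.0015, "aperture":0}, {"sx":0.0015, "aperture":0}]' >/dev/null; python3 p.py
```

```text
24.225 [ 0.61013  0.24668 -0.01324] [ 0.6  -3.69  1.78] [-0.441 -0.053  0.015] [ 2.1228e+00  2.3158e+00 -4.0000e-04]
```

```bash
for i in 1 2; do python3 steer.py '[{"aperture":0}]' >/dev/null; python3 p.py; done
python3 - <<'E'
from h import *
a=cv2.imread('pics/scene0.png');g=lambda i,r:np.float32(cv2.cvtColor(i[r],cv2.COLOR_BGR2GRAY))
b=arm.read_camera("scene")[:,:,::-1];cv2.imwrite('pics/s11.png',b)
for r in(np.s_[280:335,150:235],np.s_[240:300,210:260],np.s_[245:290,235:285]):print(cv2.phaseCorrelate(g(cv2.imread('pics/s10.png'),r),g(b,r)))
E
```

```text
24.35 [ 0.61016  0.24673 -0.01321] [ 0.73 -3.56  3.01] [-0.523 -0.084 -0.035] [ 2.1229e+00  2.3158e+00 -2.0000e-04]
24.475 [ 0.61018  0.24669 -0.01322] [-0.13 -3.45  2.98] [-0.593 -0.028  0.039] [ 2.1229e+00  2.3157e+00 -2.0000e-04]
((0.00017291098422589357, 0.012761277836844442), 0.9909203501100894)
((-0.04263018981417943, 0.0238189671862159), 1.016939356803894)
((-0.002172247380542558, 0.5275909873891038), 0.9985333476596409)
```

```bash
python3 steer.py '[{"sx":0.0005, "aperture":0}, {"sx":0.0005, "aperture":0}]' >/dev/null; python3 p.py; python3 steer.py '[{"aperture":0}]' >/dev/null; python3 p.py
```

```text
24.775 [ 0.61013  0.24718 -0.01322] [ 0.48 -5.89  2.64] [-0.921 -0.064 -0.065] [ 2.1228e+00  2.3157e+00 -4.0000e-04]
24.9 [ 0.61014  0.24713 -0.01324] [ 0.16 -3.9   2.91] [-0.888 -0.097  0.001] [ 2.1229e+00  2.3156e+00 -4.0000e-04]
```

The axial drag is now about 4-5 N and climbing with each half millimetre. The insertion of about 44 mm matches the measured gap of about 5 mm. I'll do a last numeric check that the block has not shifted, then hand in.

Run:
```python
from h import *
g=lambda i,r:np.float32(cv2.cvtColor(i[r],cv2.COLOR_BGR2GRAY))
b=arm.read_camera("scene")[:,:,::-1];cv2.imwrite('pics/s12.png',b)
for r in(np.s_[280:335,150:235],np.s_[240:300,205:250]):print(cv2.phaseCorrelate(g(cv2.imread('pics/scene0.png'),r),g(b,r)))
w=arm.read_camera("wrist")[:,:,::-1];h=cv2.cvtColor(w,cv2.COLOR_BGR2HSV);m=((h[...,0]>5)&(h[...,0]<22)&(h[...,1]>75)&(h[...,2]>90))
for r in(120,144,204):c=np.flatnonzero(m[r,260:380]);print(r,c.min()+260,c.max()+260)
s=arm.sense();print(s['t'],s['ft_force'],s['opening'],s['finger_force'])
```

```text
((-0.057899364240491025, -0.0007739979647141126), 1.0017532390576822)
((0.5460608433163756, -0.04436025500640994), 0.774100904111509)
120 285 349
144 287 348
204 288 346
25.0 [ 1.40322974 -4.80548164  2.6157081 ] 0.020476001211029358 59.665117263793945
```

```bash
python3 -c "
from rig import arm
print(arm.finish_job())"
```

```text
the job is handed in; nothing more can be done
None
```

I handed the job in at about 25 s: the far right foot is the worn one, and the shim is still gripped, level, about 44 mm into its gap, dragging snugly (4–5 N) with no visible shift of the block. However, while testing the sound near corner I pressed to about 53 N, well over your 15 N limit; pictures afterwards showed the block had not moved.

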